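# Open the lid of a bench kiln with its hand lever

### The arm

A 6-joint arm with a two-finger parallel gripper is mounted at the origin on the work surface. World frame = base frame: x ahead of the robot, y to its left, z up, the work surface at z = 0. Lengths are in m, angles in rad, forces in N, time in s.
With the tool pointing down it reaches from about 0.375 to 0.925 m from the base axis. Payload 5.7 kg.
Tool frame: the origin (TCP) lies on the mounting face of the last link; the fingertips stand 182 mm ahead of it and the grasp point (between the pads) lies 163 mm ahead of it; z points along the fingers, y is the direction in which the jaws open and shut (so a half turn about z gives the same grasp; the last joint's range is limited). The gripper opens to 88 mm and grips with 3 to 60 N. Pads are 20 mm wide; open, the fingers measure 115 mm over their backs; the gripper's body (75 mm by 178 mm) begins 61 mm behind the grasp point.
Start: joints at [1.044, 0.359, 1.51, -0, 1.272, -0.115], TCP at [0.24, 0.55, 0.405] pointing down, gripper open.
Joint ranges: [-2.97, 2.97], [-1.01, 2.36], [0.21, 2.38], [-0.96, 4.11], [0.2, 2.71], [-2.98, 2.98]. Speed limits (rad/s): [2.39, 2.39, 3.14, 3.14, 3.14, 3.14].

### API

Orientations are given as a unit quaternion [x, y, z, w].
In Python, from station import arm gives the robot as it stands.
- The arm moves only by the tool carry_out, never from a script. Its argument "increments" is a list of rows, each an object with "fingers": the closure in counts, from 0 (fully open) to 255 (shut); "slide": the shift along the tool's x, y, z in cm, a list of three; "yaw": the turn about the tool's z in degrees. A call has 1 to 12 rows; each row is the pose to reach, as a shift and turn from the pose measured when the call began, along the tool's axes at that moment; what a row does not reach only later rows make up. A row lasts 1/12 s, in which the tool goes at most 41.7 mm and 7.16 degrees, less where a joint would pass 70% of its speed; a pose out of reach is approached as far as the arm can. A call with a gripper value outside its range is refused whole. The fingers move at their own pace and stop on an object; the grip force is fixed at half the most. Time passes only in rows, so rows that repeat a pose let the fingers close. It gives the time, the measured TCP pose, the force and the opening at its end, in the units of the state.
- arm.get_state(): the state, without advancing time (a new reading comes with each control period).
- arm.grab_frame(name): name is "side" or "top" or "wrist"; returns a dict with "frame" (480x640x3 uint8, red, green, blue), "fx", "fy", "cx", "cy" (pixels), "view" (4x4, takes a point from world to camera coordinates). Camera axes: x right, y up, looking along -z (the intrinsics and any distortion apply to the point x, -y, -z); pixel columns grow to the right and rows downward; lengths in m; the calibration is good to about 2 mm. The wrist camera is an equidistant fisheye: a pixel r from the principal point sees the ray r / f radians off the axis. A picture is of the moment at which its call begins. There is no depth.
- arm.job_done(): hands the job in, once; it reports no verdict.
Trained networks look in a picture, given as the dict that the camera call returned (one of the last four; its "shot" number tells which), for a name from the list of things; names that differ only in an ending like _2 or _b are one class to them, and where a whole thing is asked for, a point or a joint stands for the part that bears it (a point fixed in the world has none). Each returns a list of dicts, best first, with "confidence" (0 to 1); they miss things now and then, are a little off and sometimes report something else, mostly with a low value. They report only what shows in the picture. A call takes as long as a camera call.
- arm.find_in(picture, label): "box" ([left, top, right, bottom] in pixels, round what is visible of it).
The state is a dict: "time": time; "joints": joint angles; "joint_velocities": joint speeds; "joint_efforts": joint torques, N m; "tcp_pos": TCP position; "ee_rot": TCP orientation; "wrist_force": force on the tool from outside, world axes, zero at the start; "ft_torque": the same for the moment, N m; "finger_gap": opening from 0.0 (shut) to 1.0 (fully open).
Only numpy, scipy, OpenCV 4.12 (cv2) and the standard library are available. Lean on these libraries where they do the work, as an engineer would, in place of code of your own. Each camera call takes 0.05 s, during which the arm holds its last target.

### The job

Open the cold bench kiln for loading: push its turn catch off the lid's tongue, then press the long lever smoothly right down to its stop so that the heavy lid comes up, without touching the lid itself. Nothing is picked up and the things around the kiln stay where they are. Finish still holding the lever down, with the lid open.

Things in the scene. Friction and masses are not known exactly. Their poses are not given: they have to be found in the camera images.
- kiln: Fixed grey top-loading bench kiln, case 240 x 240 mm, rim 172 mm high, with the closed lid 217 mm high. Origin under its centre on the bench; its x axis points from the lever's side to the opposite side, its y axis from the catch's side to the lid's hinge side, z up. It stands in different places and yaws. A controller box sticks out 30 mm on its -x wall, low down.
- lid: The heavy lid: a 240 x 240 x 44 mm insulating slab with a steel band, about 2 kg, hinged along the kiln's +y top edge. Origin on the hinge line at its middle. The hand must not touch it; the lever lifts it through a roller on the lid's -x side.
- lid_free_edge (a point): Middle of the lid's free edge (the kiln's -y edge), half-way up the slab; it rises about 155 mm as the lid opens.
- lid_angle (a joint): Lid angle, rad: 0 shut, grows as it opens; about 0.70 with the lever at its stop. It falls shut if the lever is let go. It cannot rise while the catch is over its tongue.
- lever_angle (a joint): Lever angle, rad: 0 at rest (long arm pointing along the kiln's +y and sloping up by 0.34 rad), grows as the long arm is pressed down; stop at 0.70 (sloping down by 0.36). About 9 to 16 N straight down on the middle of the palm plate keeps it moving slowly (more if hurried: the lid's hinge is damped); there is no spring, only the lid's weight pushes back.
- lever_pivot (a point): The lever's pivot, 150 mm above the bench on the kiln's -x wall near the hinge-side corner; the lever turns about a line through it along the kiln's x axis. The bar is 10 mm wide and 22 mm deep and lies 30 mm outside the wall.
- lever: The whole lever: a steel bar with a flat black rubber palm plate at its long end. The plate is 50 mm across, 74 mm along the lever and 10 mm thick, lying on top of the bar, with free space below. Origin on the lever's pivot; turns with the lever.
- palm_top (a point): Centre of the palm plate's upper face, where the hand presses: 216 mm from the pivot in the lever's plane, about 240 mm above the bench at rest and about 95 mm with the lever at its stop.
- catch (a joint): Turn catch angle, rad, about a vertical pin: 0 with its nose straight over the lid's tongue; it turns either way to a stop at +1.4 or -1.4 (positive is anticlockwise from above). The lid is free beyond about 0.5 either way. Light friction, stays where it is left (about 1.5 N at the knob).
- catch_knob (a point): Centre of the top of the upright black knob on the catch's tail: knob 20 mm across at the top, standing 30 mm above the steel bar of the catch, its top 228 mm above the bench. With the catch at 0 the knob lies 42 mm straight out from the pin, away from the kiln (kiln -y), 90 mm from the lid's edge. Push its side with the fingertips.
- catch_pivot (a point): On the catch's vertical turning axis, level with the top of the knob.
- jar_mid (a point): Bystander: closed glass jar, 52 mm across, 62 mm high; point at its centre. Leave alone.
- gem_tray_mid (a point): Bystander: flat white tray of stones, 75 x 115 x 8 mm (stones to 15 mm high); point at its centre. Leave alone.
- trivet_mid (a point): Bystander: small steel firing stand, 70 x 70 mm, 28 mm high, with a copper blank on it; point at its centre. Leave alone.

How it is judged:
By the outcome, as a careful person would: the job done as asked, in the order asked, and still so for the second after the job is handed in, while the arm keeps its last pose, push and grip.
It also fails if it takes over 53 s, if anything falls off the work surface, if the arm or the gripper's body presses on something with over 40 N, if the wrist force passes 120 N, or if a joint passes its speed limit or range.

## Working session

There is one attempt and no reset: what is moved stays moved. The work goes in short steps, Python scripts to look and compute and a tool call to move; the robot and the scene stay as the last step left them, time stands still between calls to the robot, and variables do not carry over. Pictures are saved under pics/ and viewed, and the job is handed in when it is done.

Besides the shell and the picture viewer there is one more tool, called by a JSON object that holds its "method" and its "body". carry_out: Moves the arm, as the interface text tells. Its arguments: {"type":"object","properties":{"increments":{"type":"array"}},"required":["increments"]}

```bash
ls; mkdir -p pics; python3 - <<'E'
from station import arm
import cv2,pickle
s=arm.get_state();print(s)
for n in ["side","top","wrist"]:
    p=arm.grab_frame(n);cv2.imwrite(f"pics/{n}0.png",p["frame"][:,:,::-1]);pickle.dump(p,open(f"{n}0.pkl","wb"))
    print(n,p["fx"],p["fy"],p["cx"],p["cy"],p["view"].tolist() if hasattr(p["view"],"tolist") else p["view"])
    for l in ["kiln","lid","lever","palm_top","catch","catch_knob","catch_pivot","lever_pivot","lid_free_edge"]:
        try: print(l,[( [round(x) for x in d["box"]],round(d["confidence"],2)) for d in arm.find_in(p,l)[:2]])
        except Exception as e: print(l,e)
print(arm.get_state()["time"])
E
```

```text
pics
{'time': 0.0, 'joints': array([ 1.04388128e+00,  3.59502321e-01,  1.51144393e+00,  6.17489714e-06,
        1.27249167e+00, -1.15136746e-01]), 'joint_velocities': array([-1.61434346e-03,  4.65776110e-05,  1.54417364e-03, -6.11907610e-04,
        7.94042096e-04,  5.19254385e-04]), 'joint_efforts': array([-1.54807705e-03, -5.15346229e+01, -2.70728213e+01,  6.77230745e-02,
        3.49946762e-02, -1.96216070e-04]), 'tcp_pos': array([0.23998526, 0.5495175 , 0.40380651]), 'ee_rot': array([ 2.04438414e-01,  9.78878993e-01, -8.74567528e-04, -2.93927591e-04]), 'wrist_force': array([0.3961666 , 0.52729288, 0.51570928]), 'ft_torque': array([-0.06023139, -0.02854334, -0.02725159]), 'finger_gap': 1.0045785475607016}
side 472.6416284145668 472.6416284145668 317.83393646373827 240.0994534066411 [[0.9949872364014122, -0.09953864614690681, 0.009615473026392245, -0.540003547671887], [0.05037419725914499, 0.5819470945239156, 0.8116649674746779, -0.1812727025018236], [-0.08638772857748461, -0.8071119111365002, 0.5840441107080947, -0.9077141516038805], [0.0, 0.0, 0.0, 1.0]]
kiln [([269, 138, 476, 38
[... 910 characters left out ...]
469, 288], 0.37)]
catch [([465, 181, 521, 201], 0.75)]
catch_knob [([461, 184, 519, 201], 0.91)]
catch_pivot [([166, 117, 519, 292], 0.56)]
lever_pivot [([162, 259, 360, 287], 0.66)]
lid_free_edge [([306, 120, 466, 289], 0.7)]
wrist 371.64829954431775 371.64829954431775 315.5024938940074 233.95987066925068 [[0.40128576767693935, 0.9159527716819931, -0.0005027007108147272, -0.5985245711347561], [-0.8836969465097791, 0.3870097674289078, -0.26325490810983126, 0.03172170621486358], [-0.24093451265690943, 0.10608468297873101, 0.9647261791037294, -0.3904101400803769], [0.0, 0.0, 0.0, 1.0]]
kiln []
lid []
lever []
palm_top []
catch []
catch_knob []
catch_pivot []
lever_pivot []
lid_free_edge []
1.5
```

View pics/side0.png

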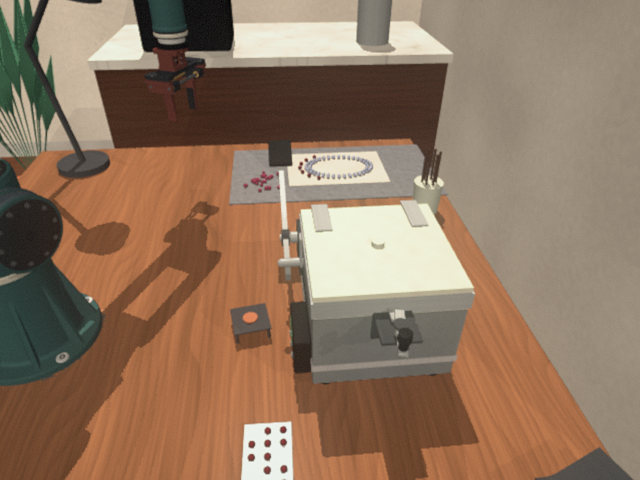

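View pics/top0.png

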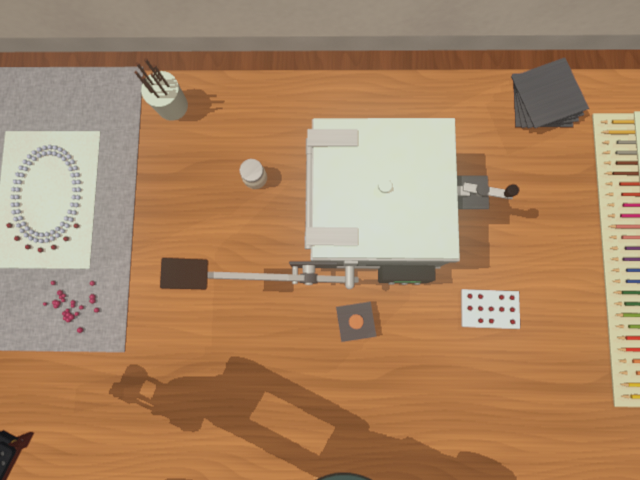

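```bash
cat > h.py <<'E'
import numpy as np,pickle,cv2
def ray(p,u,v):
    V=np.array(p["view"]);R=V[:3,:3];o=-R.T@V[:3,3]
    d=R.T@np.array([(u-p["cx"])/p["fx"],-(v-p["cy"])/p["fy"],-1]);return o,d/np.linalg.norm(d)
def atz(p,u,v,z):
    o,d=ray(p,u,v);return (o+d*(z-o[2])/d[2])
def tri(l):
    A=0;b=0
    for p,u,v in l:
        o,d=ray(p,u,v);M=np.eye(3)-np.outer(d,d);A=A+M;b=b+M@o
    return np.linalg.solve(A,b)
def proj(p,X):
    V=np.array(p["view"]);c=V[:3,:3]@np.array(X)+V[:3,3]
    return p["cx"]+p["fx"]*c[0]/-c[2],p["cy"]+p["fy"]*c[1]/c[2]
E
python3 - <<'E'
from h import *
t=pickle.load(open("top0.pkl","rb"));s=pickle.load(open("side0.pkl","rb"))
print(t.get("dist"),t.keys())
def crop(p,x0,y0,x1,y1,f,n):
    cv2.imwrite(n,cv2.resize(p["frame"][y0:y1,x0:x1,::-1],None,fx=f,fy=f,interpolation=cv2.INTER_CUBIC))
crop(t,440,150,540,220,8,"pics/c1.png");crop(s,360,290,430,370,7,"pics/c2.png");crop(t,150,245,370,300,3.6,"pics/c3.png");crop(s,255,130,325,290,3.7,"pics/c4.png")
print("knob",tri([(t,512,188),(s,404,333)]),atz(t,512,188,.228),atz(s,404,333,.228))
print("palm",tri([(t,184,274),(s,280,153)]),atz(t,184,274,.24),atz(s,280,153,.24))
for c in [(313,119),(455,118),(458,259),(308,258)]: print(atz(t,*c,.217))
E
```

```text
None dict_keys(['frame', 'fx', 'fy', 'cx', 'cy', 'view', 'shot'])
knob [ 0.62811744 -0.26590618  0.22641404] [ 0.62923959 -0.26557194  0.228     ] [ 0.62599898 -0.26761569  0.228     ]
palm [0.4833935  0.26796807 0.23460492] [0.48185609 0.26637376 0.24      ] [0.48430322 0.25676036 0.24      ]
[0.75237336 0.06289119 0.217     ]
[ 0.75421438 -0.1792472   0.217     ]
[ 0.51254504 -0.17689346  0.217     ]
[0.51204473 0.06828844 0.217     ]
```

View pics/c1.png

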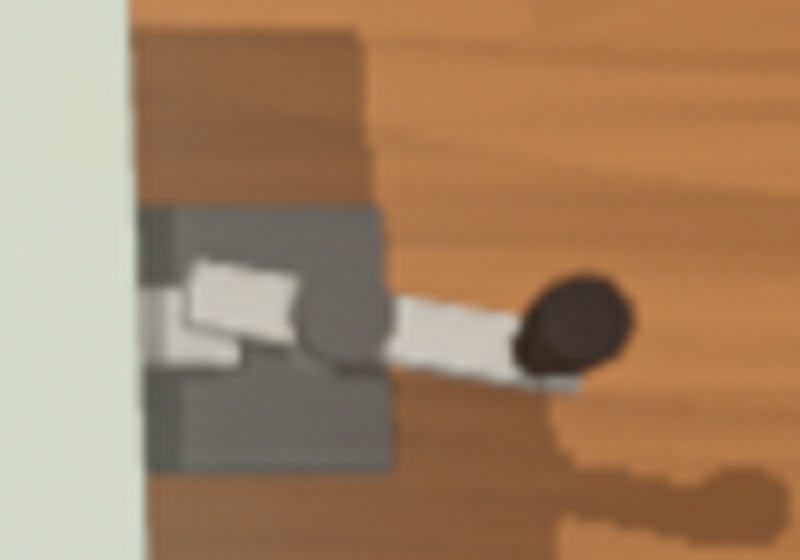

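View pics/c2.png

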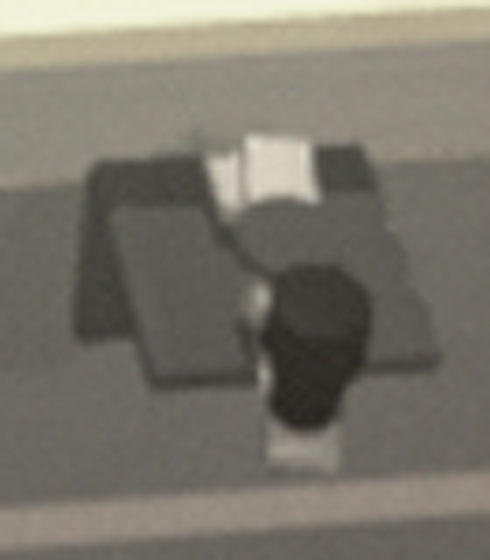

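View pics/c3.png

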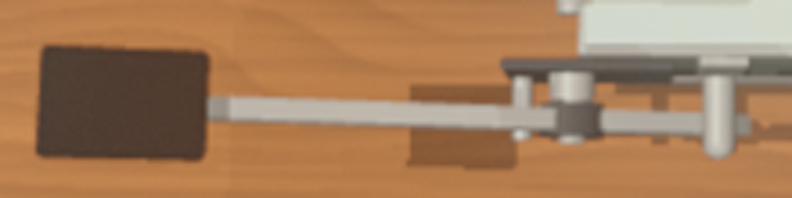

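View pics/c4.png

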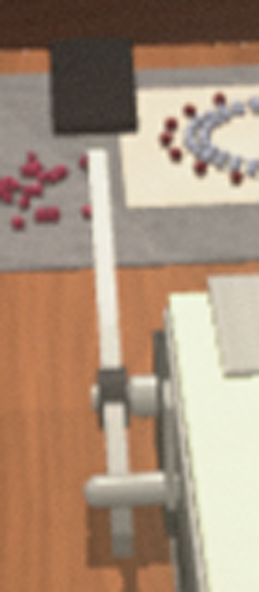

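```bash
cat >> h.py <<'E'
from scipy.spatial.transform import Rotation as Ro
def slide(s,tip,jaw=None):
    R=Ro.from_quat(s["ee_rot"]).as_matrix()
    d=np.array(tip)+[0,0,.182]-s["tcp_pos"]
    # true tip offset along tool z
    d=np.array(tip)-(s["tcp_pos"]+R[:,2]*.182)
    return np.round(R.T@d*100,2), "jaw deg",round(np.degrees(np.arctan2(R[1,1],R[0,1])),2), "tip",np.round(s["tcp_pos"]+R[:,2]*.182,4)
E
python3 - <<'E'
from h import *
from station import arm
t=pickle.load(open("top0.pkl","rb"));s=pickle.load(open("side0.pkl","rb"))
print("knob",tri([(t,513,190),(s,405.4,334)]),atz(t,513,190,.228),atz(s,405.4,334,.228))
print("pin",atz(t,482.7,190,.205),atz(s,360+280/7,290+225/7,.205))
print("nose/tail",atz(t,440+195/8,150+295/8,.196),atz(t,440+570/8,150+355/8,.196))
for c in [(161.5,258),(208,259.5),(207,289),(160.5,288)]: print("plate",atz(t,*c,.24))
st=arm.get_state();print(slide(st,(.672,-.257,.32)),slide(st,(.24,.55,.32)))
E
```

```text
knob [ 0.62719673 -0.26788724  0.22607914] [ 0.62587771 -0.26703691  0.228     ] [ 0.62737646 -0.26948721  0.228     ]
pin [ 0.63147284 -0.22495002  0.205     ] [ 0.63345948 -0.2261756   0.205     ]
nose/tail [ 0.63909485 -0.19690276  0.196     ] [ 0.62633222 -0.27556843  0.196     ]
plate [0.50737502 0.30433172 0.24      ]
plate [0.50560655 0.22857665 0.24      ]
plate [0.45824539 0.2281413  0.24      ]
plate [0.45905039 0.30318815 0.24      ]
(array([-71.87, -56.65,  -9.73]), 'jaw deg', np.float64(66.41), 'tip', array([0.2401, 0.5498, 0.2226])) (array([ 0.02,  0.01, -9.74]), 'jaw deg', np.float64(66.41), 'tip', array([0.2401, 0.5498, 0.2226]))
```

{"method": "carry_out", "body": {"increments": [{"slide": [0, 0, -4], "yaw": -4, "fingers": 255}, {"slide": [-2, -1.5, -8], "yaw": -8, "fingers": 255}, {"slide": [-4.5, -3.5, -10], "yaw": -12, "fingers": 255}, {"slide": [-7.5, -6, -10], "yaw": -16, "fingers": 255}, {"slide": [-10.5, -8.3, -10], "yaw": -20, "fingers": 255}, {"slide": [-13.5, -10.6, -10], "yaw": -23.6, "fingers": 255}, {"slide": [-16.5, -13, -10], "yaw": -23.6, "fingers": 255}, {"slide": [-19.5, -15.4, -10], "yaw": -23.6, "fingers": 255}, {"slide": [-22.5, -17.7, -10], "yaw": -23.6, "fingers": 255}, {"slide": [-25.5, -20.1, -10], "yaw": -23.6, "fingers": 255}, {"slide": [-28.5, -22.5, -10], "yaw": -23.6, "fingers": 255}, {"slide": [-31.5, -24.8, -10], "yaw": -23.6, "fingers": 255}]}}

```text
time: 2.5
tcp_pos: [0.4298, 0.1947, 0.5049]
ee_rot: [-0.0, 1.0, 0.0, 0.0]
wrist_force: [0.8, 0.1, -0.0]
finger_gap: 0.128
```

```bash
python3 - <<'E'
from h import *
from station import arm
st=arm.get_state();print(st["time"],st["tcp_pos"],st["finger_gap"],slide(st,(.672,-.257,.32)))
E
```

```text
2.5 [0.42984352 0.19465048 0.50490749] 0.12814246774776802 (array([-24.2 , -45.17,   0.3 ]), 'jaw deg', np.float64(90.01), 'tip', array([0.4299, 0.1947, 0.3229]))
```

{"method": "carry_out", "body": {"increments": [{"slide": [-2, -3.3, 0], "yaw": 0, "fingers": 255}, {"slide": [-4, -7, 0], "yaw": 0, "fingers": 255}, {"slide": [-6, -11, 0], "yaw": 0, "fingers": 255}, {"slide": [-8, -14.5, 0], "yaw": 0, "fingers": 255}, {"slide": [-10, -18, 0], "yaw": 0, "fingers": 255}, {"slide": [-12, -21.5, 0], "yaw": 0, "fingers": 255}, {"slide": [-14, -25, 0], "yaw": 0, "fingers": 255}, {"slide": [-16, -28.5, 0], "yaw": 0, "fingers": 255}, {"slide": [-18, -32.5, 0], "yaw": 0, "fingers": 255}, {"slide": [-20, -36.5, 0], "yaw": 0, "fingers": 255}, {"slide": [-22, -40, 0], "yaw": 0, "fingers": 255}, {"slide": [-23.5, -43, 0], "yaw": 0, "fingers": 255}]}}

```text
time: 3.5
tcp_pos: [0.6657, -0.2377, 0.5048]
ee_rot: [0.0, 1.0, -0.0, 0.0]
wrist_force: [-0.3, 0.5, -0.4]
finger_gap: 0.006
```

{"method": "carry_out", "body": {"increments": [{"slide": [-0.8, -2.2, 0], "yaw": 0, "fingers": 255}, {"slide": [-0.8, -2.2, 0], "yaw": 0, "fingers": 255}]}}

```text
time: 3.67
tcp_pos: [0.6748, -0.2649, 0.5031]
ee_rot: [0.002, 1.0, -0.001, 0.0]
wrist_force: [-0.7, -0.2, -0.1]
finger_gap: 0.007
```

```bash
cat > look.py <<'E'
import sys
from h import *
from station import arm
tag=sys.argv[1]
for n in sys.argv[2:]:
    p=arm.grab_frame(n);cv2.imwrite(f"pics/{n}{tag}.png",p["frame"][:,:,::-1]);pickle.dump(p,open(f"{n}{tag}.pkl","wb"))
st=arm.get_state();print(st["time"],st["tcp_pos"],st["wrist_force"],st["finger_gap"],slide(st,(.672,-.257,.32)))
E
python3 look.py 1 top side wrist
```

```text
3.8167 [ 0.67351862 -0.25939688  0.50431074] [-0.90457189  0.36024118 -0.29961477] 0.0022341806117402423 (array([0.15, 0.22, 0.23]), 'jaw deg', np.float64(89.96), 'tip', array([ 0.6735, -0.2592,  0.3223]))
```

View pics/side1.png

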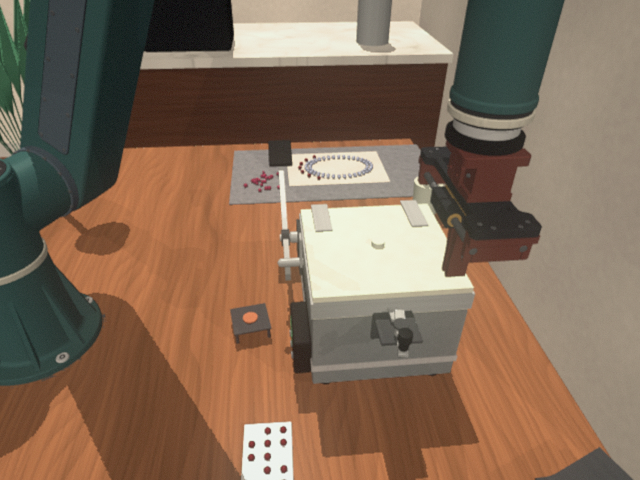

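View pics/wrist1.png

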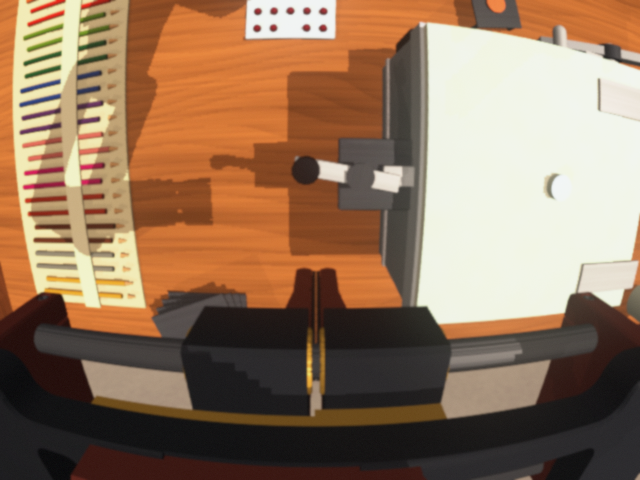

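{"method": "carry_out", "body": {"increments": [{"slide": [0, 0, 2.5], "yaw": 0, "fingers": 255}, {"slide": [0, 0, 5], "yaw": 0, "fingers": 255}, {"slide": [0, 0, 7.5], "yaw": 0, "fingers": 255}, {"slide": [0, 0, 9.5], "yaw": 0, "fingers": 255}, {"slide": [0, 0, 10.8], "yaw": 0, "fingers": 255}, {"slide": [0, 0, 11.3], "yaw": 0, "fingers": 255}, {"slide": [0, 0, 11.3], "yaw": 0, "fingers": 255}]}}

```text
time: 4.4
tcp_pos: [0.6729, -0.2575, 0.3904]
ee_rot: [-0.0, 1.0, 0.001, -0.001]
wrist_force: [0.1, -0.3, -0.3]
finger_gap: 0.005
```

```bash
python3 look.py 2 wrist side
```

```text
4.5 [ 0.67367014 -0.25843313  0.39263102] [ 0.6405578  -0.17731186  0.35022823] 0.0012190021008501612 (array([  0.18,   0.14, -10.94]), 'jaw deg', np.float64(90.01), 'tip', array([ 0.6739, -0.2583,  0.2106]))
```

View pics/wrist2.png

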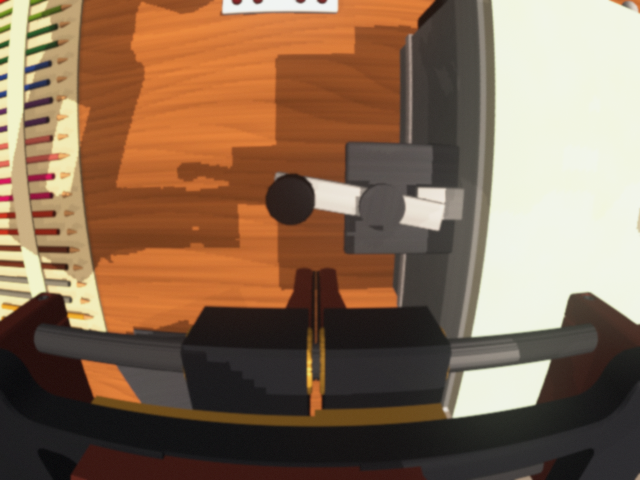

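View pics/side2.png

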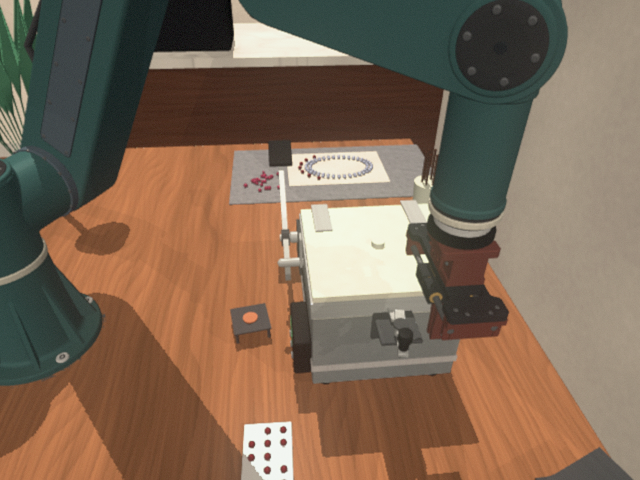

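{"method": "carry_out", "body": {"increments": [{"slide": [0.5, -0.8, 0.1], "yaw": 0, "fingers": 255}, {"slide": [1.2, -0.8, 0.1], "yaw": 0, "fingers": 255}, {"slide": [1.8, -0.8, 0.1], "yaw": 0, "fingers": 255}, {"slide": [2.3, -0.7, 0.1], "yaw": 0, "fingers": 255}, {"slide": [2.8, -0.6, 0.1], "yaw": 0, "fingers": 255}, {"slide": [3.3, -0.5, 0.1], "yaw": 0, "fingers": 255}, {"slide": [3.8, -0.4, 0.1], "yaw": 0, "fingers": 255}, {"slide": [4.3, -0.2, 0.1], "yaw": 0, "fingers": 255}, {"slide": [4.8, 0, 0.1], "yaw": 0, "fingers": 255}, {"slide": [5.3, 0, 0.1], "yaw": 0, "fingers": 255}, {"slide": [5.7, 0, 0.1], "yaw": 0, "fingers": 255}, {"slide": [6.0, 0, 0.1], "yaw": 0, "fingers": 255}]}}

```text
time: 5.5
tcp_pos: [0.616, -0.2557, 0.3918]
ee_rot: [0.0, 1.0, 0.003, 0.005]
wrist_force: [17.7, 12.0, -6.6]
finger_gap: 0.006
```

```bash
python3 look.py 3 wrist side
```

```text
5.6 [ 0.61594117 -0.25582951  0.39184046] [11.21405101  6.52715295 -1.88517495] 0.006200726624530895 (array([ -5.54,  -0.16, -10.97]), 'jaw deg', np.float64(90.03), 'tip', array([ 0.6176, -0.2548,  0.2099]))
```

View pics/wrist3.png

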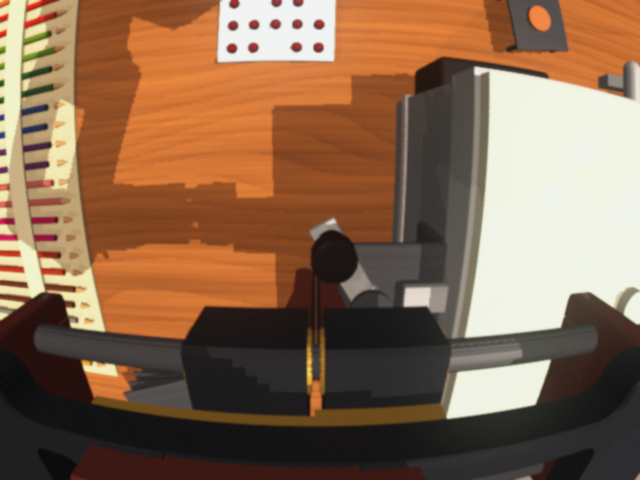

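{"method": "carry_out", "body": {"increments": [{"slide": [-0.5, -0.4, 0], "yaw": 0, "fingers": 255}, {"slide": [-1, -0.8, 0], "yaw": 0, "fingers": 255}, {"slide": [-1.5, -0.8, 0], "yaw": 0, "fingers": 255}, {"slide": [-2, -0.8, -2], "yaw": 0, "fingers": 255}, {"slide": [-2, -0.8, -5], "yaw": 0, "fingers": 255}, {"slide": [-2, -0.8, -8], "yaw": 0, "fingers": 255}, {"slide": [-2, -0.8, -11], "yaw": 0, "fingers": 255}]}}

```text
time: 6.18
tcp_pos: [0.6347, -0.2648, 0.5024]
ee_rot: [0.0, 1.0, 0.003, 0.003]
wrist_force: [0.5, -0.4, -0.8]
finger_gap: 0.004
```

```bash
python3 look.py 4 wrist side; python3 - <<'E'
from h import *
from station import arm
st=arm.get_state();print(slide(st,(.4825,.270,.32)))
E
```

```text
6.2833 [ 0.63571939 -0.2653173   0.50803735] [ 0.99502778  0.35762428 -0.23400459] 0.005380258775493532 (array([-3.31,  0.82,  0.66]), 'jaw deg', np.float64(90.0), 'tip', array([ 0.6388, -0.2652,  0.3261]))
(array([15.63, 53.52,  0.38]), 'jaw deg', np.float64(90.0), 'tip', array([ 0.6388, -0.2652,  0.3261]))
```

View pics/wrist4.png

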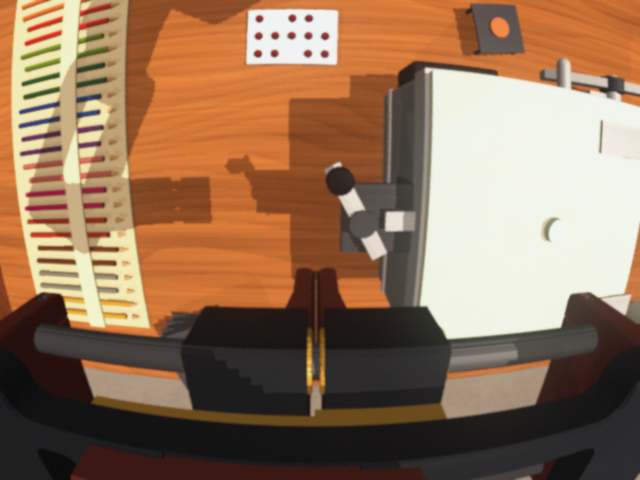

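{"method": "carry_out", "body": {"increments": [{"slide": [0.8, 2.7, 0], "yaw": 0, "fingers": 255}, {"slide": [1.8, 6.2, 0], "yaw": 0, "fingers": 255}, {"slide": [3, 10, 0], "yaw": 0, "fingers": 255}, {"slide": [4, 14, 0], "yaw": 0, "fingers": 255}, {"slide": [5.2, 18, 0], "yaw": 0, "fingers": 255}, {"slide": [6.4, 22, 0], "yaw": 0, "fingers": 255}, {"slide": [7.6, 26, 0], "yaw": 0, "fingers": 255}, {"slide": [8.8, 30, 0], "yaw": 0, "fingers": 255}, {"slide": [10, 34, 0], "yaw": 0, "fingers": 255}, {"slide": [11.2, 38, 0], "yaw": 0, "fingers": 255}, {"slide": [12.4, 42, 0], "yaw": 0, "fingers": 255}, {"slide": [13.5, 46, 0], "yaw": 0, "fingers": 255}]}}

```text
time: 7.28
tcp_pos: [0.4996, 0.1955, 0.5053]
ee_rot: [0.0, 1.0, -0.0, 0.008]
wrist_force: [0.1, 0.3, 0.5]
finger_gap: 0.003
```

```bash
python3 - <<'E'
from h import *
from station import arm
st=arm.get_state();print(slide(st,(.4825,.270,.28)))
E
```

```text
(array([2.06, 7.45, 4.3 ]), 'jaw deg', np.float64(89.97), 'tip', array([0.5024, 0.1955, 0.3234]))
```

{"method": "carry_out", "body": {"increments": [{"slide": [0.8, 3, 0], "yaw": 0, "fingers": 255}, {"slide": [1.6, 5.5, 1], "yaw": 0, "fingers": 255}, {"slide": [2.0, 7.2, 2.5], "yaw": 0, "fingers": 255}, {"slide": [2.0, 7.4, 4], "yaw": 0, "fingers": 255}, {"slide": [2.0, 7.4, 4], "yaw": 0, "fingers": 255}, {"slide": [2.0, 7.4, 4], "yaw": 0, "fingers": 255}]}}

```text
time: 7.78
tcp_pos: [0.4799, 0.2693, 0.4638]
ee_rot: [0.0, 1.0, -0.001, 0.006]
wrist_force: [0.9, -0.9, 0.9]
finger_gap: 0.007
```

```bash
python3 look.py 5 wrist side top; python3 - <<'E'
from h import *
from station import arm
st=arm.get_state();print(slide(st,(.4825,.270,.24)))
E
```

```text
7.9333 [0.48084443 0.26892902 0.46581929] [0.88190004 0.46446921 0.62023012] 0.0020042773790863084 (array([-18.96, -52.56,  -3.29]), 'jaw deg', np.float64(89.9), 'tip', array([0.4838, 0.2689, 0.2838]))
(array([0.2 , 0.11, 4.38]), 'jaw deg', np.float64(89.9), 'tip', array([0.4838, 0.2689, 0.2838]))
```

View pics/side5.png

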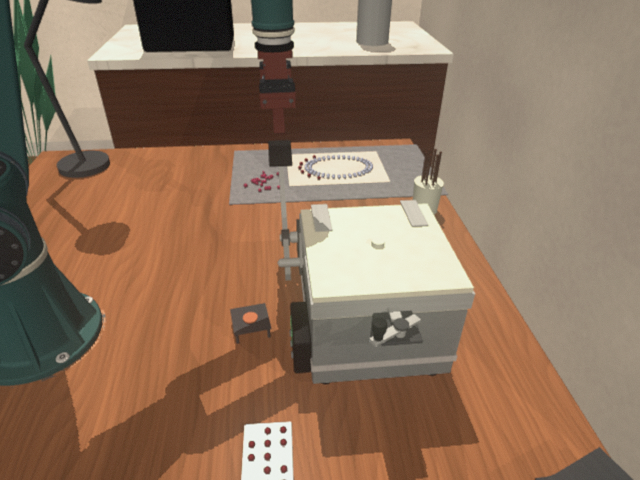

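View pics/wrist5.png

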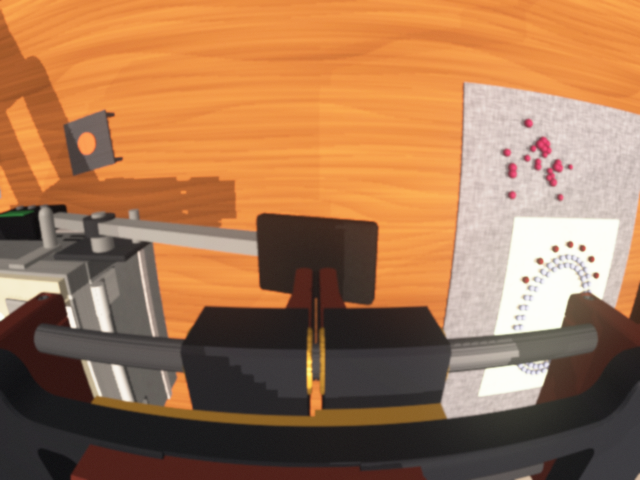

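View pics/top5.png

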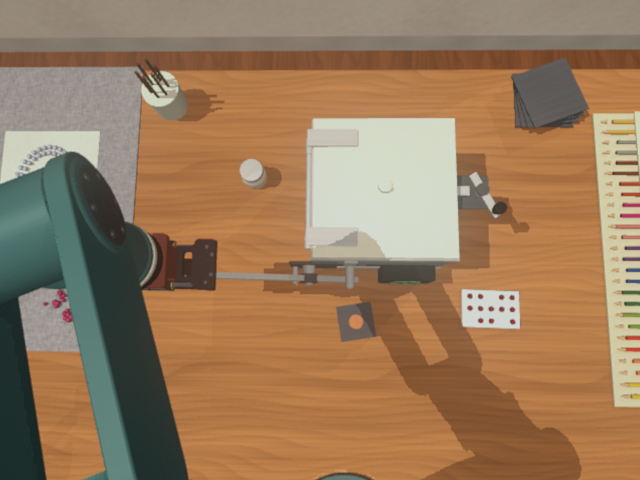

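{"method": "carry_out", "body": {"increments": [{"slide": [0.2, -0.1, 1.5], "yaw": 0, "fingers": 255}, {"slide": [0.2, -0.1, 2.5], "yaw": 0, "fingers": 255}, {"slide": [0.2, -0.1, 3.2], "yaw": 0, "fingers": 255}, {"slide": [0.2, -0.1, 3.6], "yaw": 0, "fingers": 255}, {"slide": [0.2, -0.1, 3.9], "yaw": 0, "fingers": 255}, {"slide": [0.2, 0, 4.2], "yaw": 0, "fingers": 255}, {"slide": [0.2, 0, 4.5], "yaw": 0, "fingers": 255}, {"slide": [0.2, 0.1, 4.8], "yaw": 0, "fingers": 255}, {"slide": [0.2, 0.2, 5.1], "yaw": 0, "fingers": 255}]}}

```text
time: 8.68
tcp_pos: [0.4797, 0.2714, 0.4163]
ee_rot: [0.001, 1.0, 0.001, 0.009]
wrist_force: [-3.7, -0.0, 11.5]
finger_gap: 0.006
```

```bash
python3 look.py 6 side; 
```

```text
8.7333 [0.47962391 0.27161335 0.41575963] [-2.4289914   0.94924972  9.16388993] 0.004999861476746798 (array([-19.16, -52.84,  -8.37]), 'jaw deg', np.float64(89.91), 'tip', array([0.4827, 0.2719, 0.2338]))
```

View pics/side6.png

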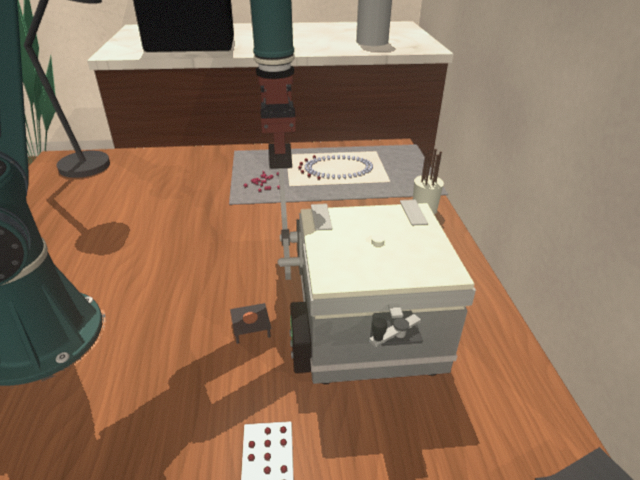

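{"method": "carry_out", "body": {"increments": [{"slide": [0, 0.1, 0.4], "yaw": 0, "fingers": 255}, {"slide": [0, 0.2, 0.7], "yaw": 0, "fingers": 255}, {"slide": [0, 0.3, 1.0], "yaw": 0, "fingers": 255}, {"slide": [0, 0.4, 1.3], "yaw": 0, "fingers": 255}, {"slide": [0, 0.5, 1.6], "yaw": 0, "fingers": 255}, {"slide": [0, 0.6, 1.9], "yaw": 0, "fingers": 255}, {"slide": [0, 0.65, 2.2], "yaw": 0, "fingers": 255}, {"slide": [0, 0.7, 2.5], "yaw": 0, "fingers": 255}, {"slide": [0, 0.75, 2.8], "yaw": 0, "fingers": 255}, {"slide": [0, 0.8, 3.1], "yaw": 0, "fingers": 255}, {"slide": [0, 0.85, 3.4], "yaw": 0, "fingers": 255}, {"slide": [0, 0.9, 3.7], "yaw": 0, "fingers": 255}]}}

```text
time: 9.73
tcp_pos: [0.4798, 0.2818, 0.3803]
ee_rot: [0.001, 1.0, 0.002, 0.009]
wrist_force: [-5.4, 3.9, 11.3]
finger_gap: 0.008
```

```bash
python3 look.py 7 side; 
```

```text
9.7833 [0.47983931 0.28188541 0.37975956] [-4.65313505  3.38943043  9.0987876 ] 0.005202424436956968 (array([-19.21, -53.88, -12.15]), 'jaw deg', np.float64(89.9), 'tip', array([0.4829, 0.2827, 0.1978]))
```

View pics/side7.png

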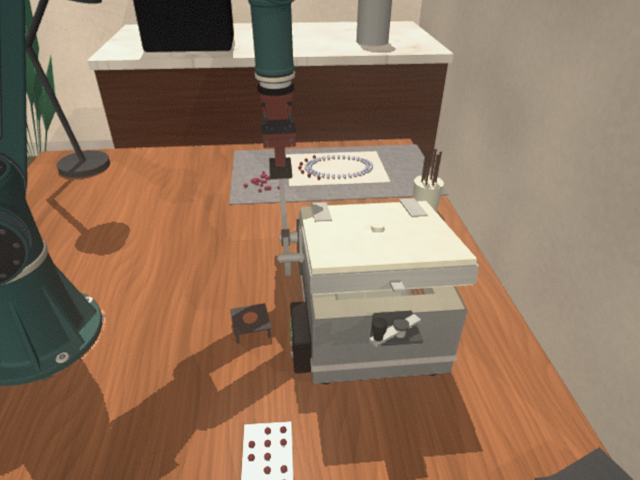

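{"method": "carry_out", "body": {"increments": [{"slide": [0, 0.05, 0.4], "yaw": 0, "fingers": 255}, {"slide": [0, 0.1, 0.7], "yaw": 0, "fingers": 255}, {"slide": [0, 0.15, 1.0], "yaw": 0, "fingers": 255}, {"slide": [0, 0.2, 1.3], "yaw": 0, "fingers": 255}, {"slide": [0, 0.2, 1.6], "yaw": 0, "fingers": 255}, {"slide": [0, 0.25, 1.9], "yaw": 0, "fingers": 255}, {"slide": [0, 0.3, 2.2], "yaw": 0, "fingers": 255}, {"slide": [0, 0.3, 2.5], "yaw": 0, "fingers": 255}, {"slide": [0, 0.3, 2.8], "yaw": 0, "fingers": 255}, {"slide": [0, 0.35, 3.1], "yaw": 0, "fingers": 255}, {"slide": [0, 0.35, 3.4], "yaw": 0, "fingers": 255}, {"slide": [0, 0.35, 3.7], "yaw": 0, "fingers": 255}]}}

```text
time: 10.78
tcp_pos: [0.48, 0.2864, 0.344]
ee_rot: [0.001, 1.0, 0.003, 0.008]
wrist_force: [-5.2, 2.2, 9.5]
finger_gap: 0.0
```

{"method": "carry_out", "body": {"increments": [{"slide": [0, 0, 0.4], "yaw": 0, "fingers": 255}, {"slide": [0, 0, 0.7], "yaw": 0, "fingers": 255}, {"slide": [0, 0, 1.0], "yaw": 0, "fingers": 255}, {"slide": [0, 0, 1.3], "yaw": 0, "fingers": 255}, {"slide": [0, -0.05, 1.6], "yaw": 0, "fingers": 255}, {"slide": [0, -0.05, 1.9], "yaw": 0, "fingers": 255}, {"slide": [0, -0.1, 2.2], "yaw": 0, "fingers": 255}, {"slide": [0, -0.15, 2.5], "yaw": 0, "fingers": 255}, {"slide": [0, -0.2, 2.8], "yaw": 0, "fingers": 255}, {"slide": [0, -0.25, 3.1], "yaw": 0, "fingers": 255}, {"slide": [0, -0.3, 3.4], "yaw": 0, "fingers": 255}, {"slide": [0, -0.3, 3.7], "yaw": 0, "fingers": 255}]}}

```text
time: 11.78
tcp_pos: [0.4803, 0.2848, 0.3081]
ee_rot: [0.001, 1.0, 0.005, 0.008]
wrist_force: [-5.6, 3.7, 9.0]
finger_gap: 0.005
```

```bash
python3 look.py 8 side wrist; 
```

```text
11.8833 [0.48026979 0.28476708 0.30763206] [-4.66079291  3.93886444  6.32021205] 0.004279091218337554 (array([-19.32, -54.12, -19.63]), 'jaw deg', np.float64(89.87), 'tip', array([0.4832, 0.2865, 0.1257]))
```

View pics/side8.png

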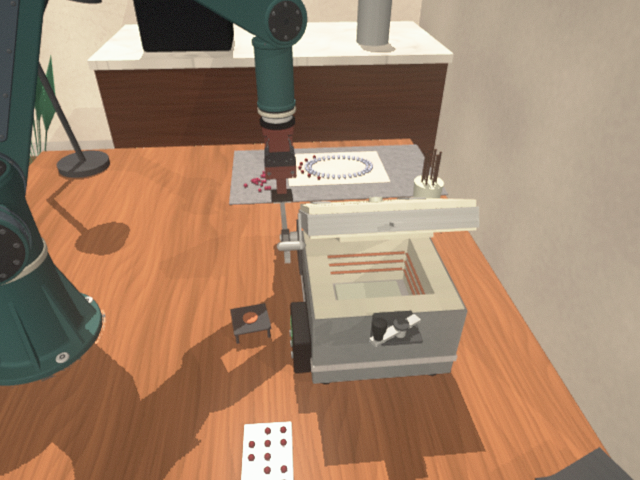

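View pics/wrist8.png

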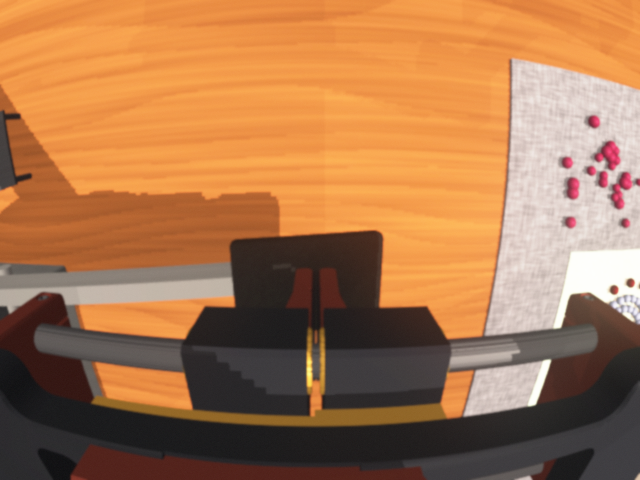

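{"method": "carry_out", "body": {"increments": [{"slide": [0, -0.05, 0.35], "yaw": 0, "fingers": 255}, {"slide": [0, -0.1, 0.6], "yaw": 0, "fingers": 255}, {"slide": [0, -0.15, 0.85], "yaw": 0, "fingers": 255}, {"slide": [0, -0.2, 1.1], "yaw": 0, "fingers": 255}, {"slide": [0, -0.25, 1.35], "yaw": 0, "fingers": 255}, {"slide": [0, -0.3, 1.6], "yaw": 0, "fingers": 255}, {"slide": [0, -0.35, 1.8], "yaw": 0, "fingers": 255}, {"slide": [0, -0.4, 2.0], "yaw": 0, "fingers": 255}, {"slide": [0, -0.4, 2.2], "yaw": 0, "fingers": 255}]}}

```text
time: 12.63
tcp_pos: [0.4804, 0.2815, 0.2865]
ee_rot: [0.001, 1.0, 0.005, 0.008]
wrist_force: [-3.3, -0.5, 7.7]
finger_gap: 0.004
```

{"method": "carry_out", "body": {"increments": [{"slide": [0, -0.05, 0.25], "yaw": 0, "fingers": 255}, {"slide": [0, -0.1, 0.4], "yaw": 0, "fingers": 255}, {"slide": [0, -0.1, 0.5], "yaw": 0, "fingers": 255}]}}

```text
time: 12.88
tcp_pos: [0.4805, 0.2807, 0.2824]
ee_rot: [0.001, 1.0, 0.005, 0.008]
wrist_force: [-2.2, -1.5, 8.1]
finger_gap: 0.004
```

{"method": "carry_out", "body": {"increments": [{"slide": [0, -0.05, 0.2], "yaw": 0, "fingers": 255}, {"slide": [0, -0.1, 0.35], "yaw": 0, "fingers": 255}, {"slide": [0, -0.1, 0.5], "yaw": 0, "fingers": 255}]}}

```text
time: 13.13
tcp_pos: [0.4806, 0.28, 0.2783]
ee_rot: [0.001, 1.0, 0.005, 0.008]
wrist_force: [-2.5, -1.8, 8.3]
finger_gap: 0.009
```

{"method": "carry_out", "body": {"increments": [{"slide": [0, 0, 0.2], "yaw": 0, "fingers": 255}, {"slide": [0, 0, 0.35], "yaw": 0, "fingers": 255}, {"slide": [0, 0, 0.5], "yaw": 0, "fingers": 255}]}}

```text
time: 13.38
tcp_pos: [0.4811, 0.2803, 0.2761]
ee_rot: [0.001, 1.0, 0.006, 0.009]
wrist_force: [-10.4, -4.9, 39.7]
finger_gap: 0.005
```

{"method": "carry_out", "body": {"increments": [{"slide": [0, 0, 0.15], "yaw": 0, "fingers": 255}, {"slide": [0, 0, 0.15], "yaw": 0, "fingers": 255}, {"slide": [0, 0, 0.15], "yaw": 0, "fingers": 255}]}}

```text
time: 13.63
tcp_pos: [0.4814, 0.2808, 0.2763]
ee_rot: [0.001, 1.0, 0.006, 0.01]
wrist_force: [-3.8, -1.6, 13.5]
finger_gap: 0.006
```

```bash
python3 look.py 9 side wrist top; 
```

```text
13.7833 [0.48140138 0.28078288 0.2763404 ] [-4.51079577 -0.12221111 15.01642174] 0.008598528864396666 (array([-19.24, -53.69, -22.85]), 'jaw deg', np.float64(89.91), 'tip', array([0.485 , 0.283 , 0.0944]))
```

View pics/side9.png

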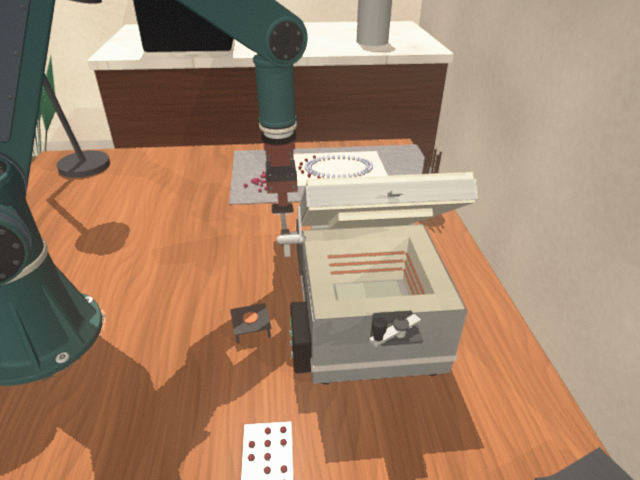

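View pics/top9.png

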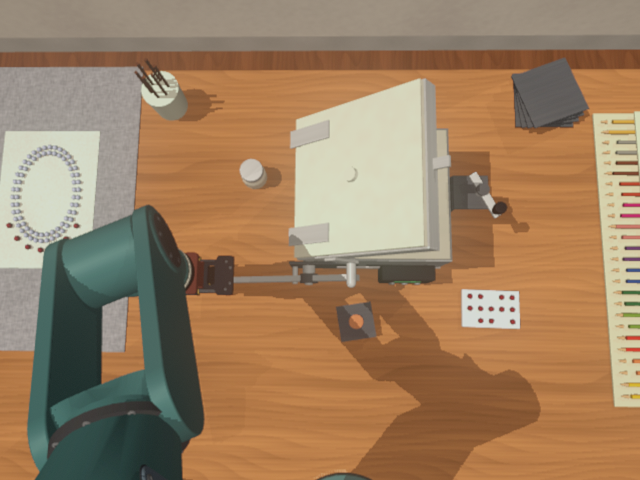

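View pics/wrist9.png

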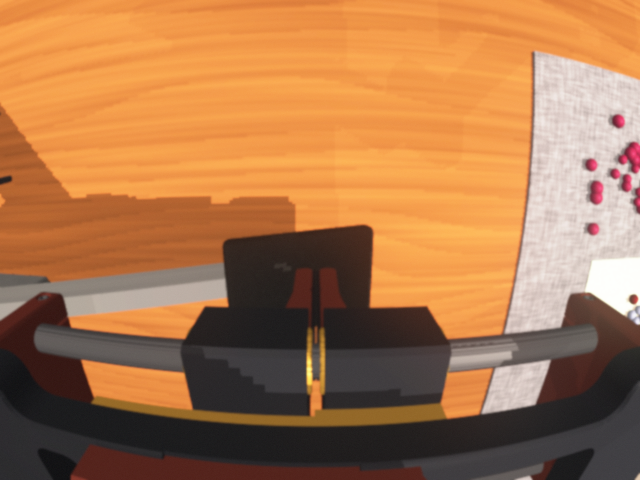

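{"method": "carry_out", "body": {"increments": [{"slide": [0, 0, 0.22], "yaw": 0, "fingers": 255}, {"slide": [0, 0, 0.22], "yaw": 0, "fingers": 255}, {"slide": [0, 0, 0.22], "yaw": 0, "fingers": 255}, {"slide": [0, 0, 0.22], "yaw": 0, "fingers": 255}]}}

```text
time: 14.12
tcp_pos: [0.4816, 0.2812, 0.2761]
ee_rot: [0.001, 1.0, 0.007, 0.011]
wrist_force: [-4.3, -0.9, 15.5]
finger_gap: 0.004
```

```bash
python3 - <<'E'
from h import *
from station import arm
p=arm.grab_frame("side"); t=arm.grab_frame("top")
for l in ["lid","lever","catch_knob"]: print(l,arm.find_in(p,l)[:1])
# expected lid free-edge top corners, hinge at y=.065,z~.172 angle .70
for a in (.6,.65,.7):
    for x in (.5125,.753):
        y0,z0=-.24,.045
        X=(x,.065+y0*np.cos(a)+z0*np.sin(a),.172-y0*np.sin(a)+z0*np.cos(a))
        print(a,np.round(proj(p,X)),np.round(proj(t,X)))
s=arm.get_state();print(s["time"],s["tcp_pos"],s["wrist_force"])
E
```

```text
lid [{'box': [277.5, 170.3, 476.7, 245.0], 'confidence': 0.71}]
lever [{'box': [271.5, 203.4, 292.8, 257.1], 'confidence': 0.61}]
catch_knob [{'box': [370.3, 313.2, 424.7, 341.8], 'confidence': 0.67}]
0.6 [306. 196.] [431. 248.]
0.6 [472. 189.] [427.  85.]
0.65 [306. 188.] [426. 248.]
0.65 [471. 181.] [422.  82.]
0.7 [305. 180.] [420. 247.]
0.7 [470. 173.] [417.  80.]
14.3667 [0.48163407 0.28119974 0.27605844] [-4.73656374 -1.05684726 16.13368153]
```

```bash
python3 -c "
from station import arm
print(arm.job_done()); s=arm.get_state(); print(s['time'],s['wrist_force'],s['tcp_pos'])"
```

```text
the job is handed in; nothing more can be done
None
the job is handed in; nothing more can be done
```

The kiln is open and the job is handed in, with the gripper still holding the lever down at its stop. It took about 14.4 s of the 53 s allowed.

- **Catch:** I pushed the knob with the closed fingertips from about -0.16 to roughly -1.1 rad. The wrist picture shows the tongue clear. At the end of that push the wrist force rose to about 18 N in x and 12 N in y. The fingertips may have touched the pin cap, so I stopped there and backed off.
- **Lever:** I pressed the middle of the palm plate down its arc at about 36 mm/s, with about 8 to 12 N. The vertical force then jumped to 39.7 N at a fingertip height of 94 mm; the plate is expected at about 95 mm at the stop. I eased off at once and held it at about 16 N.
- **Last checks:** The lid's free-edge corners in the side picture match a lid angle of about 0.70 rad; the top picture roughly agrees. In the pictures I looked at, the jar, tray and trivet had not moved and the arm stayed clear of the lid. No state or pictures can be read after hand-in, so the final second of holding was not checked.

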